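# Reload the drop-door tape feeder

## Task

Reload the tape feeder: press its brake pedal fully down to the stop once to free the spindle and let it up, then pull the feeder door all the way down and slide every small tape roll that is on the table onto the spindle inside it. Put the flanged keeper on last, flange against the rolls, and push the door back up until it is fully shut with everything still on the spindle. Finally press the pedal down to its stop again, hold it there for about two seconds, and let it come up; leave the other things on the table where they are.

Things in the scene. Friction and masses are not known exactly. Their poses are not given: they have to be found in the camera images.
- pedal (a joint): brake pedal, a steel plate 150 mm long, 80 mm wide, with a black ribbed rubber pad, on a dark steel base 170 x 100 mm fixed to the table. Hinged at its far end, free edge raised towards the robot; spring-loaded. 0 = up, 0.30 rad = down on its stop (about 12 N at the pad)
- pedal_pad (a point): point on top of the pedal's rubber pad, where to press; 115 mm from the pedal hinge towards the free edge; about 80 mm above the table when up, 45 mm when down. Its x axis runs along the plate towards the hinge, z out of the plate
- pedal_hinge (a point): middle of the pedal's hinge axis, 32 mm above the table; pressing turns the plate downwards about this y axis
- door (a joint): drop-down door of the tape feeder. The aluminium door panel is 170 mm wide, 167 mm tall, 12 mm thick, hinged along its bottom edge 45 mm above the table. 0 = shut (leaning 0.10 rad towards the robot), 1.47 rad = fully open on its stop, lying level with its inner face up. It stays where it is left (stiff hinge)
- feeder: tape feeder: white box housing 250 mm deep, 200 mm wide, 220 mm high, open above, fixed to the table, its front (the door) facing the robot. Origin on the table under the door hinge; x axis points into the housing
- door_hinge (a point): middle of the door's bottom hinge, 45 mm above the table. x and z axes turn with the door: z runs up the door panel to the knob, x out of its inner face, y along the hinge
- door_knob (a point): centre of the door's grip: a black bar 36 mm long, 24 mm thick, lying along the hinge direction, on a 10 mm stem above the door's top edge, 195 mm from the hinge (30 mm beyond the panel edge). It can be pinched end to end from above at any door angle
- spindle_base (a point): root of the steel spindle on the door's inner face, 100 mm from the hinge. The spindle runs along this x axis: 23 mm diameter, 172 mm long, last 14 mm tapered to 10 mm. It stands upright when the door is fully open (a roll let go over it slides down by itself) and is about level inside the housing when shut
- keeper: grey plastic keeper, like a top hat: flange 66 mm across, 6 mm thick, below a hub 42 mm across; 34 mm high in all, through hole 28 mm. Lies flange down on a flat piece of cardboard 4 mm thick. Origin at the centre of its underside (flange face), z along the hole towards the hub
- roll1: small roll of paper tape: 56 mm across, 36 mm wide, hole 31 mm; lies flat on the table at the start. Origin at its very centre (18 mm above the table), z along the hole. May be absent
- roll2: small roll of paper tape: 56 mm across, 36 mm wide, hole 31 mm; lies flat on the table at the start. Origin at its very centre (18 mm above the table), z along the hole. May be absent
- roll3: small roll of paper tape: 56 mm across, 36 mm wide, hole 31 mm; lies flat on the table at the start. Origin at its very centre (18 mm above the table), z along the hole. May be absent
- roll4: small roll of paper tape: 56 mm across, 36 mm wide, hole 31 mm; lies flat on the table at the start. Origin at its very centre (18 mm above the table), z along the hole. May be absent
- big_roll: bystander: brown ring of wide parcel tape, 110 mm across, 48 mm high, hole 76 mm; origin at centre of its underside
- glue: bystander: bottle, 56 mm across, 130 mm high; origin at centre of its underside
- mug: bystander: white mug, 80 mm across, 90 mm high; origin at centre of its underside
- carton: bystander: small brown carton 140 x 100 x 90 mm; origin at centre of its underside
- scissors: bystander: scissors lying flat, black loops, about 175 mm long, 12 mm thick; origin at the pivot, blades along +x
- brush: bystander: brush about 200 mm long lying on the table, along its x axis
- block: bystander: plywood block 70 x 120 x 50 mm; origin at centre of its underside
Things that resemble listed ones, but are neither listed nor needed, are in the scene too. What is shaped like the roll3 but green is not meant.

How it is judged (in metres and radians):
On the way, in this order (a step that is already met when the one before it is completed fails the run):
1. the pedal is pressed down to its stop, before the door is opened (value of joint pedal above 0.27 rad and value of joint door below 0.5 rad), for 0.2 s.
2. the pedal is up again and the door fully open (value of joint pedal below 0.08 rad and value of joint door above 1.38 rad), for 0.2 s.
3. every small roll is on the spindle (y of roll1 in the frame of spindle_base between -0.012 and 0.012 m and z of roll1 in the frame of spindle_base between -0.012 and 0.012 m and x of roll1 in the frame of spindle_base between 0.008 and 0.145 m and angle between the z axis of each of roll1, roll2, roll3, roll4 and the x axis of spindle_base, either way round below 0.25 rad and y of roll2 in the frame of spindle_base between -0.012 and 0.012 m and z of roll2 in the frame of spindle_base between -0.012 and 0.012 m and x of roll2 in the frame of spindle_base between 0.008 and 0.145 m and y of roll3 in the frame of spindle_base between -0.012 and 0.012 m and z of roll3 in the frame of spindle_base between -0.012 and 0.012 m and x of roll3 in the frame of spindle_base between 0.008 and 0.145 m and y of roll4 in the frame of spindle_base between -0.012 and 0.012 m and z of roll4 in the frame of spindle_base between -0.012 and 0.012 m and x of roll4 in the frame of spindle_base between 0.008 and 0.145 m), for 0.2 s.
4. the keeper is on the spindle, flange against the rolls (all of step 3 and y of keeper in the frame of spindle_base between -0.012 and 0.012 m and z of keeper in the frame of spindle_base between -0.012 and 0.012 m and x of keeper in the frame of spindle_base between 0.05 and 0.158 m and angle between the z axis of keeper and the x axis of spindle_base, either way round below 0.25 rad and z of each of roll1, roll2, roll3, roll4 in the frame of keeper below -0.008 m), for 0.2 s.
5. the door is fully shut with rolls and keeper on the spindle (all of step 4 and value of joint door below 0.07 rad), for 0.2 s.
6. with the door shut, the pedal is held down at its stop for at least a second (value of joint door below 0.1 rad and value of joint pedal above 0.27 rad), for 1 s.
At the end, for the whole second after the job is handed in: the door is shut (under 0.07 rad) and the pedal up (under 0.08 rad); every present small roll and the keeper are threaded on the spindle (centres within 12 mm of its axis in each direction, aligned within 0.25 rad), the keeper outermost with its flange towards the rolls; all at rest (all of step 5 and value of joint pedal below 0.08 rad and linear speed of each of roll1, roll2, roll3, roll4, keeper below 0.05 m/s); the robot touches nothing.
It fails at once if another thing on the table is shifted by more than 60 mm (distance of any of big_roll, glue, mug, carton, scissors, brush, block from where it was at the start of the episode above 0.06 m).
Of roll1, roll2, roll3, roll4 only 2 to 4 are there at a start; the rules pass over those that are not, and their reading is None.
At some moment in a run one of roll1, roll2, roll3, roll4, keeper may be knocked a few centimetres aside while the robot is not near it.
It also fails if it takes over 210 s, if anything falls off the work surface, if the arm or the gripper's body presses on something with over 40 N, if the wrist force passes 120 N, or if a joint passes its speed limit or range.

## Robot

A 7-joint arm with a two-finger parallel gripper is mounted at the origin on the work surface. World frame = base frame: x ahead of the robot, y to its left, z up, the work surface at z = 0. Lengths are in m, angles in degrees, forces in N, time in s.
With the tool pointing down it reaches from about 0.425 to 0.875 m from the base axis. Payload 4.7 kg.
Tool frame: the origin (TCP) lies at the very end of the fingers, on their centre line; the grasp point (between the pads) lies 19 mm behind it; z points along the fingers, y is the line along which they close (so a half turn about z gives the same grasp; the last joint's range is limited). The gripper opens to 85 mm and grips with 20 to 120 N. Pads are 22 mm wide; open, the fingers measure 114 mm over their backs; the gripper's body (76 mm by 85 mm) begins 54 mm behind the grasp point. The pads swing forward as they close: fully open they stand 13 mm farther back than shut.
Start: joints at [-76.37, 18.392, -4.016, 83.108, 1.295, 78.541, -3.26], TCP at [0.144, 0.634, 0.231] pointing down, gripper open.
Joint ranges: [-163.93, 163.93], [-17.29, 119.83], [-79.2, 71.16], [3.27, 140.29], [-89.18, 269.18], [5.43, 117.66], [-154.24, 154.24]. Speed limits (degrees/s): [147.25, 147.25, 180, 180, 180, 180, 180].

## Interface

Orientations are given as [roll, pitch, yaw] about the fixed x, y, z axes, in that order (R = Rz(yaw) Ry(pitch) Rx(roll)).
In Python, from station import env gives the robot as it stands.
- The arm moves only by the tool servo_tool, never from a script. Its argument "deltas" is one flat list of numbers, 7 for each row, row after row: the shift along the tool's x, y, z normalised to -1 to 1, where 1 is 0.03 m, then the turn, a rotation vector about the tool's x, y, z normalised to -1 to 1, where 1 is 4 degrees, then the opening, from -1 (shut) to 1 (fully open). A call has 1 to 20 rows; each row shifts and turns the commanded pose from where the row before left it, along the tool's axes as they then stand; what a row does not reach is not made up. A row lasts 1/12 s, in which the tool goes at most 41.7 mm and 7.16 degrees, less where a joint would pass 70% of its speed; a pose out of reach is approached as far as the arm can. A call with a number of a shift or a turn outside -1 to 1 is refused whole. A call with a gripper value outside its range is refused whole. The fingers move at their own pace and stop on an object; "grip_force" is the grip in N (left out, the last holds). Time passes only in rows, so rows that do not move let the fingers close. It gives the time, the measured TCP pose, the force, the opening and the grip force at its end, in the units of the state.
- env.observe(): the state, without advancing time (a new reading comes with each control period).
- env.read_camera(name): name is "side" or "top"; returns the picture (480x640x3 uint8, blue, green, red); there is no depth.
- env.get_calibration(name): a dict with "fx", "fy", "cx", "cy" (pixels), "xyz" and "attitude" of the camera in the world. Camera axes: x right, y down, z forward; pixel columns grow to the right and rows downward; lengths in m; the calibration is good to about 2 mm. A picture is of the moment at which its call begins. get_calibration takes no time and is no camera call.
- env.finish_job(): hands the job in; it is judged then, once.
The state is a dict: "time": time; "joint_positions": joint angles; "joint_velocities": joint speeds; "joint_torque": joint torques, N m; "eef_pos": TCP position; "eef_rot": TCP orientation; "wrist_force": force on the tool from outside, world axes, zero at the start; "ft_torque": the same for the moment, N m; "grip_width": finger opening in m; "grasp_force": force on a finger pad.
Only numpy, scipy, OpenCV 4.12 (cv2) and the standard library are available. Lean on these libraries where they do the work, as an engineer would, in place of code of your own. Each camera call takes 0.05 s, during which the arm holds its last target. There are 200 camera calls.

## Working session

There is one attempt and no reset: what is moved stays moved. The work goes in short steps, Python scripts to look and compute and a tool call to move; the robot and the scene stay as the last step left them, time stands still between calls to the robot, and variables do not carry over. Pictures are saved under pics/ and viewed, at most 14 in all, crops included, and the job is handed in when it is done.

Besides the shell and the picture viewer there is one more tool, called after "Request:" by a JSON object that holds its "api" and its "payload", one argument or row to a line. servo_tool: Moves the arm, as the interface text tells. Scaled input: -1 to 1 covers 0.03 m each way for a shift and 4 degrees each way for a turn. Its arguments: {"type":"object","properties":{"deltas":{"type":"array"},"grip_force":{"type":"number"}},"required":["deltas"]}

```bash
ls; mkdir -p pics; python3 - <<'E'
from station import env
import cv2
for n in("top","side"):
    cv2.imwrite(f"pics/{n}0.png",env.read_camera(n)); print(n,env.get_calibration(n))
print(env.observe())
E
```

```text
pics
top {'fx': 477.67354405640856, 'fy': 477.67354405640856, 'cx': 321.12682801264947, 'cy': 238.235224953977, 'xyz': array([0.36568961, 0.01345832, 1.66474959]), 'attitude': array([-1.75125131e+02, -1.45582893e-01, -8.98500167e+01])}
side {'fx': 542.6837212822894, 'fy': 542.6837212822894, 'cx': 324.471794930634, 'cy': 247.90641057812567, 'xyz': array([0.3397361 , 0.84959487, 1.16824815]), 'attitude': array([-139.24602133,    0.44566332, -168.14164911])}
{'time': 0.1, 'joint_positions': array([-76.37051528,  18.43567158,  -4.01728478,  83.16778904,
         1.29569543,  78.54107995,  -3.25992921]), 'joint_velocities': array([ 0.06965974, -0.1740354 , -0.0137724 , -0.16634526, -0.00137312,
       -0.04195482, -0.14862285]), 'joint_torque': array([ 3.67037837e-04, -4.94870675e+01, -3.83582376e-01, -3.15216422e+01,
        1.30777509e-02,  7.32550921e-03,  2.05379359e-05]), 'eef_pos': array([0.14417196, 0.63331584, 0.23032446]), 'eef_rot': array([-1.79900738e+02,  5.58129214e-03,  1.67181985e+02]), 'wrist_force': array([-0.44828115, -0.36061865,  0.69739308]), 'ft_torque': array([ 0.05082057, -0.00031773, -0.00222776]), 'grasp_force': 0.0, 'grip_width': 0.08545938633636818}
```

View pics/top0.png

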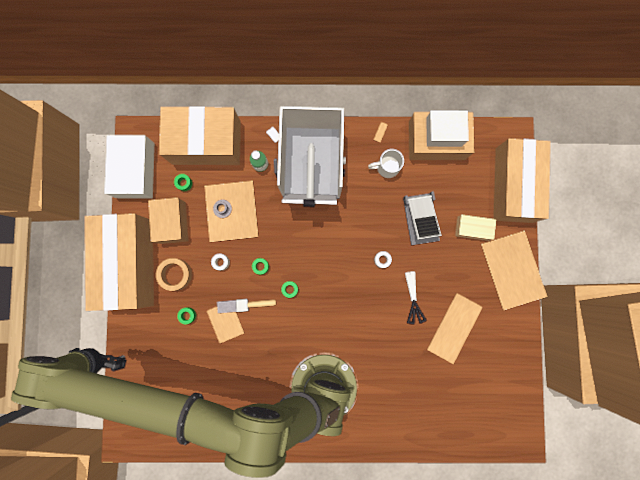

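View pics/side0.png

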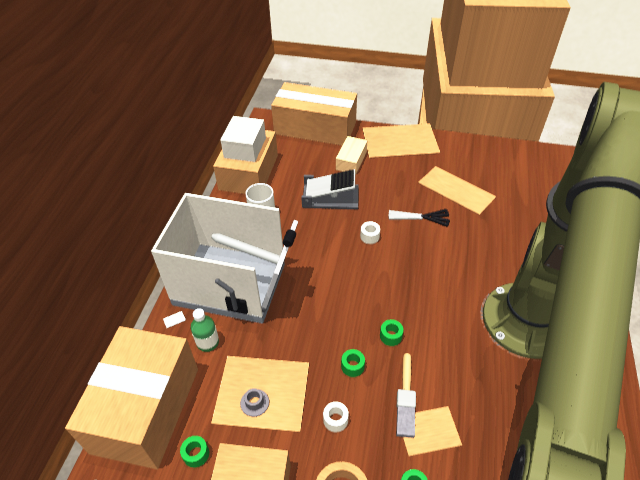

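Top view: the white rolls are at (220,262) and (383,260), and the green rings are decoys. The keeper is on its card at (222,208), the pedal is at (423,220) with its pad at about (427,226), the feeder is at (312,155), and the knob is at (309,203). The arm hides the lower left. The side view shows the same two white rolls, at (336,416) and (370,232).

```bash
cat > h.py <<'E'
from station import env
import numpy as np, cv2
from scipy.spatial.transform import Rotation as R
def rot(a): return R.from_euler('xyz',a,degrees=True).as_matrix()
C={n:env.get_calibration(n) for n in("top","side")}
def ray(n,p):
    c=C[n]; d=rot(c['attitude'])@np.array([(p[0]-c['cx'])/c['fx'],(p[1]-c['cy'])/c['fy'],1]); return np.array(c['xyz']),d
def onz(n,p,z): o,d=ray(n,p); return o+d*(z-o[2])/d[2]
def tri(pt,ps):
    (a,d),(b,e)=ray("top",pt),ray("side",ps)
    s=np.linalg.lstsq(np.c_[d,-e],b-a,rcond=None)[0]; p,q=a+s[0]*d,b+s[1]*e
    return (p+q)/2,np.linalg.norm(p-q)
def proj(n,P):
    c=C[n]; v=rot(c['attitude']).T@(np.array(P)-c['xyz']); return np.array([c['cx']+c['fx']*v[0]/v[2],c['cy']+c['fy']*v[1]/v[2]])
def blobs(im,lo,hi,box,amin=20):
    h=cv2.cvtColor(im,cv2.COLOR_BGR2HSV); x0,y0,x1,y1=box
    m=cv2.inRange(h,lo,hi)[y0:y1,x0:x1]
    out=[]
    for c in cv2.findContours(m,cv2.RETR_EXTERNAL,cv2.CHAIN_APPROX_NONE)[0]:
        if cv2.contourArea(c)>=amin: out.append(((c+[x0,y0]).astype(np.int32),cv2.contourArea(c)))
    return sorted(out,key=lambda t:-t[1])
E
python3 - <<'E'
from h import *
np.set_printoptions(precision=4,suppress=True)
t=cv2.imread("pics/top0.png");s=cv2.imread("pics/side0.png")
def show(name,n,im,lo,hi,box,z=None,amin=20,k=3):
    for c,a in blobs(im,lo,hi,box,amin)[:k]:
        (u,v),r=cv2.minEnclosingCircle(c); m=cv2.moments(c); ctr=(m['m10']/m['m00'],m['m01']/m['m00'])
        rr=cv2.minAreaRect(c)
        print(name,n,a,np.round(ctr,1),r.__round__(1),np.round(rr[0],1),np.round(rr[1],1),round(rr[2],1), None if z is None else onz(n,ctr,z))
W=((0,0,170),(180,50,255))
for n,im,bs in(("top",t,[(205,247,235,277),(368,245,398,275)]),("side",s,[(318,395,355,435),(355,215,385,247)])):
    for b in bs: show("roll",n,im,*W,b,0.036 if n=="top" else .018,k=1)
show("keeper",'top',t,(0,0,60),(180,70,200),(208,195,238,222),.02)
show("keeper",'side',s,(0,0,60),(180,70,200),(235,380,275,420),.02)
B=((0,0,0),(180,255,45))
show("knob",'top',t,*B,(298,195,322,212)); show("knob",'side',s,*B,(278,225,300,250))
show("pad",'top',t,*B,(405,210,445,245)); show("pad",'side',s,*B,(325,165,360,200))
show("plate",'top',t,(0,0,130),(180,60,255),(400,190,445,245))
a=cv2.resize(t[185:250,290:450],None,fx=5,fy=5,interpolation=cv2.INTER_CUBIC)
b=cv2.resize(s[160:215,290:370],None,fx=4,fy=4,interpolation=cv2.INTER_CUBIC)
o=np.zeros((325+220,800,3),np.uint8);o[:325]=a;o[325:,:320]=b
k=cv2.resize(s[215:320,210:310],None,fx=2.09,fy=2.09); o[325:325+k.shape[0],330:330+k.shape[1]]=k[:220]
k=cv2.resize(t[190:230,195:245],None,fx=5,fy=5); o[325:525,550:800]=k
cv2.imwrite("pics/c1.png",o)
E
```

```text
roll top 205.0 [219.  261.4] 8.5 [219. 261.] [16. 16.] 90.0 [0.4245 0.3573 0.036 ]
roll top 202.0 [382.8 259.1] 8.4 [383. 259.] [16. 16.] 90.0 [ 0.4339 -0.2009  0.036 ]
roll side 569.0 [335.3 416. ] 14.9 [335.5 416.5] [29. 25.] 90.0 [0.4281 0.356  0.018 ]
roll side 323.0 [369.8 231.7] 11.2 [370.  231.5] [21. 18.] 90.0 [ 0.4374 -0.2045  0.018 ]
keeper top 234.0 [222.1 208.4] 9.1 [221.9 208.3] [17.4 17.4] 63.4 [0.609  0.3538 0.02  ]
keeper side 560.5 [254.3 402.3] 14.4 [254.2 402.8] [25.5 27.6] 45.0 [0.6123 0.3623 0.02  ]
knob side 132.0 [289.  237.9] 8.4 [288.8 238.1] [ 9.8 16.7] 21.8 None
pad side 42.0 [335.5 180.3] 8.9 [335.1 181. ] [ 6.9 16.6] 4.8 None
pad side 40.5 [343.4 180.6] 8.1 [343.5 179.5] [15.  7.] 90.0 None
pad side 24.5 [349.2 178.7] 7.1 [349.5 178. ] [14.  3.] 90.0 None
plate top 1000.5 [423.5 216.1] 26.2 [423.2 215.6] [46.5 25.2] 75.6 None
plate top 65.5 [410.4 228.5] 18.9 [409.6 225.6] [37.9  3.5] 77.5 None
```

View pics/c1.png

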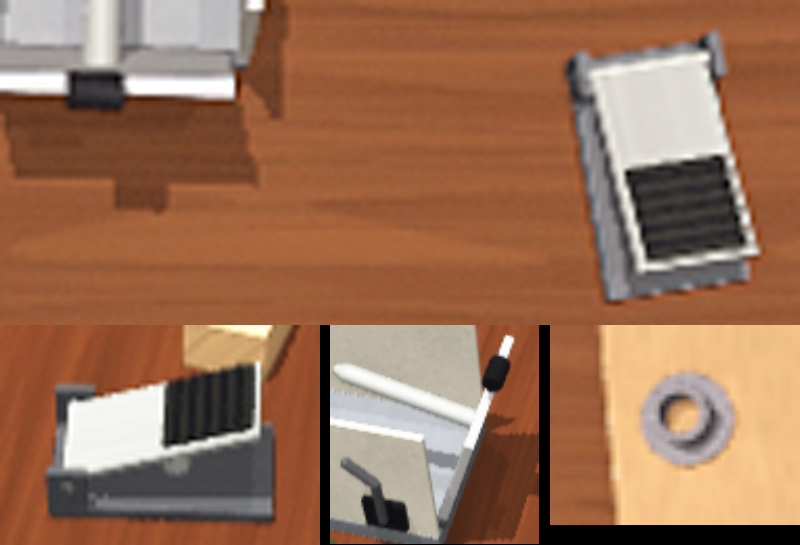

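```bash
python3 - <<'E'
from h import *
np.set_printoptions(precision=4,suppress=True)
k=lambda u,v:((u+.5)/5-.5+290,(v+.5)/5-.5+185)
print("knob",tri(k(97,89),(289,237.9)), onz("top",k(97,89),.239))
hL,hR,fL,fR=[onz("top",k(*p),z) for p,z in(((590,64),.036),((712,54),.036),((640,271),.085),((757,254),.085))]
print(hL,hR,fL,fR); H=(hL+hR)/2;F=(fL+fR)/2; d=H-F; print("pedal yaw",np.degrees(np.arctan2(d[1],d[0])),np.hypot(*d[:2]), "pad",onz("top",k(690,208),.08), F+d*35/150)
print("pad side",onz("side",(290+212/4,160+(405-325)/4),.08))
for a in [((278.5,200.5),(341,203.5)),((280.5,107.5),(343.5,107.5))]:
    p,q=[onz("top",x,.21 if i==0 else .22) for i,x in enumerate(a)] if 0 else [onz("top",x,.215) for x in a]; e=p-q; print("fdr yaw",p,q,np.degrees(np.arctan2(-e[0],e[1])))
t=cv2.imread("pics/top0.png")
o=cv2.resize(t[95:215,265:355],None,fx=5,fy=5,interpolation=cv2.INTER_CUBIC); cv2.imwrite("pics/c2.png",o)
E
```

```text
knob (array([0.5982, 0.0474, 0.2314]), np.float64(0.002746406855253869)) [0.5956 0.047  0.239 ]
[ 0.6468 -0.2882  0.036 ] [ 0.654  -0.3725  0.036 ] [ 0.4995 -0.3106  0.085 ] [ 0.511  -0.3885  0.085 ]
pedal yaw 7.5301745576740835 0.14644657248093318 pad [ 0.5422 -0.3456  0.08  ] [ 0.5391 -0.3451  0.0736]
pad side [ 0.5415 -0.3377  0.08  ]
fdr yaw [0.6051 0.1411 0.215 ] [ 0.5964 -0.0505  0.215 ] -2.6023291149507366
fdr yaw [0.8981 0.1379 0.215 ] [ 0.8988 -0.0586  0.215 ] 0.2034936052931352
```

View pics/c2.png

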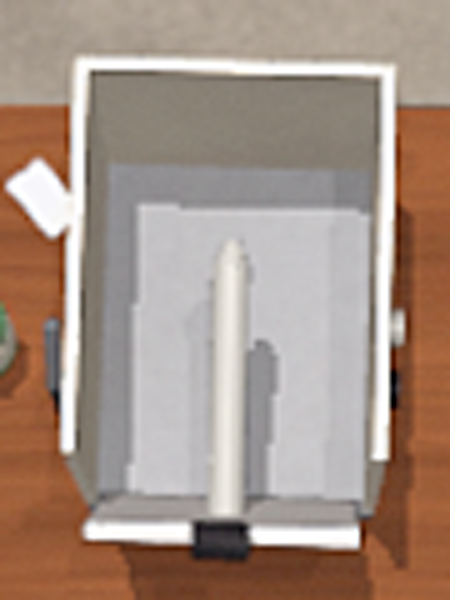

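The c1 and c2 crops show the feeder yawed about -1.4°, with the knob at (0.597, 0.047, 0.239). The pedal points at about 7.5° yaw, with its pad at (0.541, -0.343). I'll raise the tool, turn it to yaw 178.6 and move over to the pedal.

Request:
{"api": "servo_tool", "payload": {
  "deltas": [0,0,-1,0,0,-0.72,-1,0,0,-1,0,0,-0.72,-1,0,0,-1,0,0,-0.72,-1,0,0,-1,0,0,-0.72,-1,-0.785,-0.7,0,0,0,0,-1,-0.785,-0.7,0,0,0,0,-1,-0.785,-0.7,0,0,0,0,-1,-0.785,-0.7,0,0,0,0,-1,-0.785,-0.7,0,0,0,0,-1,-0.785,-0.7,0,0,0,0,-1,-0.785,-0.7,0,0,0,0,-1,-0.785,-0.7,0,0,0,0,-1,-0.785,-0.7,0,0,0,0,-1,-0.785,-0.7,0,0,0,0,-1,-0.785,-0.7,0,0,0,0,-1,-0.785,-0.7,0,0,0,0,-1,-0.785,-0.7,0,0,0,0,-1],
  "grip_force": 40
}}

```text
time: 1.52
eef_pos: [0.4449, 0.3526, 0.351]
eef_rot: [-180.0, -0.0, 178.7]
wrist_force: [0.2, 0.2, -0.5]
grip_width: 0.0001
grasp_force: 0.0
```

Request:
{"api": "servo_tool", "payload": {
  "deltas": [-0.15,-0.97,0,0,0,0,-1,-0.15,-0.97,0,0,0,0,-1,-0.15,-0.97,0,0,0,0,-1,-0.15,-0.97,0,0,0,0,-1,-0.15,-0.97,0,0,0,0,-1,-0.15,-0.97,0,0,0,0,-1,-0.15,-0.97,0,0,0,0,-1,-0.15,-0.97,0,0,0,0,-1,-0.15,-0.97,0,0,0,0,-1,-0.15,-0.97,0,0,0,0,-1,-0.15,-0.97,0,0,0,0,-1,-0.15,-0.97,0,0,0,0,-1,-0.15,-0.97,0,0,0,0,-1,-0.15,-0.97,0,0,0,0,-1,-0.15,-0.97,0,0,0,0,-1,-0.15,-0.97,0,0,0,0,-1,-0.15,-0.97,0,0,0,0,-1,-0.15,-0.97,0,0,0,0,-1,-0.15,-0.97,0,0,0,0,-1,-0.15,-0.97,0,0,0,0,-1]
}}

```text
time: 3.18
eef_pos: [0.5207, -0.2312, 0.3511]
eef_rot: [180.0, -0.0, 178.7]
wrist_force: [1.3, 0.0, -0.1]
grip_width: -0.0004
grasp_force: 0.0
```

Request:
{"api": "servo_tool", "payload": {
  "deltas": [-0.22,-0.92,0,0,0,0,-1,-0.22,-0.92,0,0,0,0,-1,-0.22,-0.92,0,0,0,0,-1,-0.22,-0.92,0,0,0,0,-1,0,0,1,0,0,0,-1,0,0,1,0,0,0,-1,0,0,1,0,0,0,-1,0,0,1,0,0,0,-1,0,0,1,0,0,0,-1,0,0,1,0,0,0,-1,0,0,1,0,0,0,-1,0,0,1,0,0,0,-1,0,0,0.3,0,0,0,-1,0,0,0,0,0,0,-1]
}}

```text
time: 4.35
eef_pos: [0.5429, -0.3394, 0.0992]
eef_rot: [179.9, -0.3, 178.7]
wrist_force: [-0.5, 0.2, 0.2]
grip_width: -0.0001
grasp_force: 0.0
```

```bash
python3 - <<'E'
from h import *
t=env.read_camera("top");s=env.read_camera("side");cv2.imwrite("pics/t1.png",t);cv2.imwrite("pics/s1.png",s)
a=t[230:460,60:330]; b=s[130:240,270:400]
o=np.zeros((560,790,3),np.uint8);o[:345,:405]=cv2.resize(a,None,fx=1.5,fy=1.5);o[:330,:390]=o[:330,:390]
o[:330,405:790]=cv2.resize(b,(385,330)); c=t[185:255,370:460]; o[345:345+210,405:675]=cv2.resize(c,None,fx=3,fy=3)
cv2.imwrite("pics/c3.png",o); print(env.observe()['eef_pos'])
E
```

```text
[ 0.54529483 -0.34144679  0.10338155]
```

View pics/c3.png

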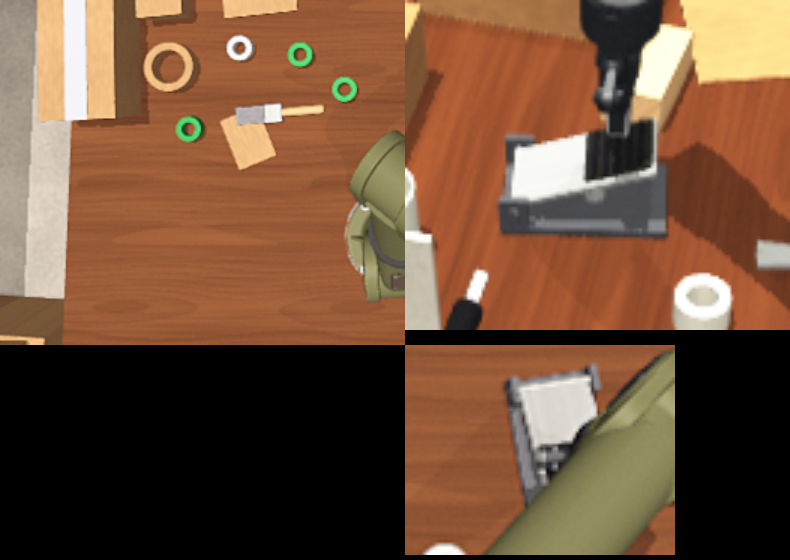

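No rolls were hidden under the arm, so there are two. The fingers are over the pad, so I'll press.

Request:
{"api": "servo_tool", "payload": {
  "deltas": [0.1,0,0.4,0,0,0,-1,0,0,0.4,0,0,0,-1,0,0,0.4,0,0,0,-1,0,0,0.4,0,0,0,-1,0,0,0.3,0,0,0,-1,0,0,0,0,0,0,-1,0,0,0,0,0,0,-1]
}}

```text
time: 5.03
eef_pos: [0.5397, -0.3422, 0.0451]
eef_rot: [-180.0, -0.2, 178.6]
wrist_force: [-5.5, -0.4, 8.7]
grip_width: -0.0002
grasp_force: 4.3
```

Request:
{"api": "servo_tool", "payload": {
  "deltas": [0,0,0.1,0,0,0,-1,0,0,0.1,0,0,0,-1,0,0,0,0,0,0,-1,0,0,0,0,0,0,-1]
}}

```text
time: 5.37
eef_pos: [0.5397, -0.3424, 0.0427]
eef_rot: [179.9, -0.1, 178.6]
wrist_force: [-11.8, 4.6, 28.3]
grip_width: 0.0004
grasp_force: 13.6
```

Request:
{"api": "servo_tool", "payload": {
  "deltas": [0,0,0.1,0,0,0,-1,0,0,0.1,0,0,0,-1,0,0,0,0,0,0,-1,0,0,0,0,0,0,-1]
}}

```text
time: 5.7
eef_pos: [0.5397, -0.3425, 0.0418]
eef_rot: [179.8, -0.1, 178.6]
wrist_force: [-22.5, 12.8, 58.2]
grip_width: -0.0
grasp_force: 28.7
```

Request:
{"api": "servo_tool", "payload": {
  "deltas": [0,0,-0.97,0,0,0,-1,0,0,-0.97,0,0,0,-1,0,0,-0.97,0,0,0,1,0,0,-0.97,0,0,0,1,0,0,-0.97,0,0,0,1,0,0,-0.97,0,0,0,1,0,0,-0.97,0,0,0,1,0,0,-0.97,0,0,0,1,0,0,-0.97,0,0,0,1,0,0,-0.97,0,0,0,1,-0.11,0.93,0,0,0,0,1,-0.11,0.93,0,0,0,0,1,-0.11,0.93,0,0,0,0,1,-0.11,0.93,0,0,0,0,1,-0.11,0.93,0,0,0,0,1,-0.11,0.93,0,0,0,0,1,-0.11,0.93,0,0,0,0,1,-0.11,0.93,0,0,0,0,1,-0.11,0.93,0,0,0,0,1,-0.11,0.93,0,0,0,0,1]
}}

```text
time: 7.37
eef_pos: [0.5811, -0.0609, 0.3236]
eef_rot: [180.0, -0.0, 178.7]
wrist_force: [0.0, -0.5, -0.7]
grip_width: 0.0856
grasp_force: 0.0
```

Request:
{"api": "servo_tool", "payload": {
  "deltas": [-0.11,0.93,0,0,0,0,1,-0.11,0.93,0,0,0,0,1,-0.11,0.93,0,0,0,0,1,-0.11,0.93,0,0,0,0,1,0,0,0,0,0,0,1,0,0,0,0,0,0,1]
}}

```text
time: 7.87
eef_pos: [0.5967, 0.0515, 0.323]
eef_rot: [180.0, -0.1, 179.0]
wrist_force: [0.7, -0.8, 0.4]
grip_width: 0.0859
grasp_force: 0.0
```

```bash
python3 - <<'E'
from h import *
t=env.read_camera("top");s=env.read_camera("side");cv2.imwrite("pics/t2.png",t);cv2.imwrite("pics/s2.png",s)
print(env.observe()['eef_pos'],env.observe()['joint_positions'])
B=((0,0,0),(180,255,45))
for c,a in blobs(s,*B,(270,215,310,260)): print(a,c[:,0].mean(0),c[:,0].min(0),c[:,0].max(0))
o=cv2.resize(s[120:320,180:400],None,fx=3,fy=3);cv2.imwrite("pics/c4.png",o)
E
```

```text
[0.59679875 0.04765017 0.32375934] [-37.21887256  11.60043557  35.8410365   83.3989157   -6.7270899
  87.20253611  87.04587429]
131.5 [288.92307692 237.79487179] [283 230] [295 246]
32.0 [279.27272727 217.63636364] [276 215] [282 221]
```

View pics/c4.png

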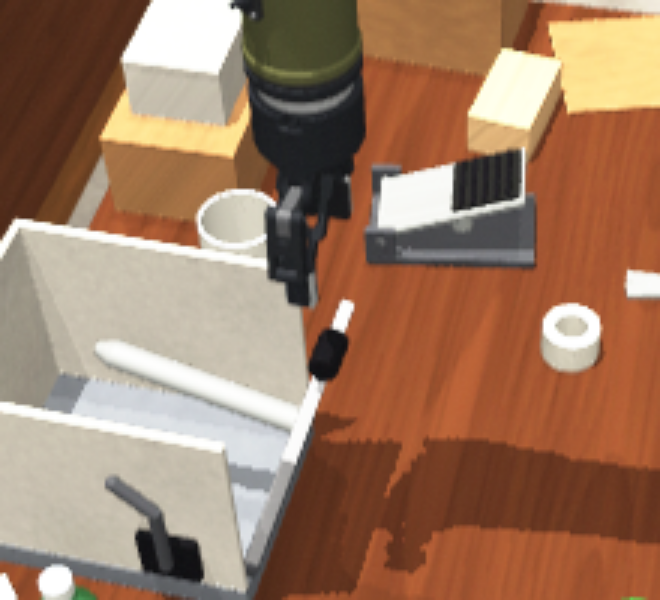

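The pedal has come back up and the open gripper stands above the knob, which is at side-view pixel (289,238). I'll descend and pinch it.

Request:
{"api": "servo_tool", "payload": {
  "deltas": [0,0,0.7,0,0,0,1,0,0,0.7,0,0,0,1,0,0,0.7,0,0,0,1,0,0,0.7,0,0,0,1,0,0,0.7,0,0,0,1,0,0,0,0,0,0,-1,0,0,0,0,0,0,-1,0,0,0,0,0,0,-1,0,0,0,0,0,0,-1,0,0,0,0,0,0,-1,0,0,0,0,0,0,-1],
  "grip_force": 60
}}

```text
time: 8.88
eef_pos: [0.5979, 0.0485, 0.2215]
eef_rot: [179.9, 0.2, 178.7]
wrist_force: [-1.6, 0.2, 6.3]
grip_width: 0.0348
grasp_force: 62.2
```

```bash
python3 - <<'E'
from h import *
s=env.read_camera("side"); print(env.observe())
cv2.imwrite("pics/c5.png",cv2.resize(s[180:280,240:340],None,fx=5,fy=5))
E
```

```text
{'time': 8.9333, 'joint_positions': array([-36.91393166,  13.76640641,  35.19024048,  92.78159786,
        -8.18924171,  75.84182182,  88.16599346]), 'joint_velocities': array([-0.02510629,  0.04841811, -0.02627184, -0.06254341, -0.0501111 ,
        0.01501563, -0.00910701]), 'joint_torque': array([ -0.08928692, -34.88497496,   4.09199193, -28.38587165,
         0.10098404,  -0.38520732,   0.10554984]), 'eef_pos': array([0.59792308, 0.04858107, 0.22153866]), 'eef_rot': array([179.93061849,   0.18802749, 178.68285799]), 'wrist_force': array([-0.55042501, -0.11195082,  5.8489905 ]), 'ft_torque': array([ 0.10742671,  0.22928627, -0.12566176]), 'grasp_force': 62.23774552345276, 'grip_width': 0.03512416435727176}
```

Request:
{"api": "servo_tool", "payload": {
  "deltas": [0.643,0,0.097,0,0,0,-1,0.63,0,0.161,0,0,0,-1,0.611,0,0.223,0,0,0,-1,0.585,0,0.283,0,0,0,-1,0.554,0,0.34,0,0,0,-1]
}}

```text
time: 9.35
eef_pos: [0.5131, 0.0506, 0.1838]
eef_rot: [-179.9, 1.1, 178.7]
wrist_force: [38.0, 0.8, -40.2]
grip_width: 0.0345
grasp_force: 64.2
```

Request:
{"api": "servo_tool", "payload": {
  "deltas": [0.517,0,0.393,0,0,0,-1,0.476,0,0.443,0,0,0,-1,0.429,0,0.488,0,0,0,-1,0.378,0,0.529,0,0,0,-1,0.323,0,0.564,0,0,0,-1]
}}

```text
time: 9.77
eef_pos: [0.4566, 0.0522, 0.1174]
eef_rot: [179.8, 1.9, 178.6]
wrist_force: [37.3, -1.4, -16.3]
grip_width: 0.033
grasp_force: 60.8
```

Request:
{"api": "servo_tool", "payload": {
  "deltas": [0.266,0,0.593,0,0,0,-1,0.205,0,0.617,0,0,0,-1,0.142,0,0.634,0,0,0,-1,0.078,0,0.645,0,0,0,-1,0,0,0.3,0,0,0,-1,0,0,0,0,0,0,-1,0,0,0,0,0,0,-1]
}}

```text
time: 10.35
eef_pos: [0.4224, 0.0525, 0.0305]
eef_rot: [-180.0, 0.0, 178.7]
wrist_force: [0.3, 0.4, 0.4]
grip_width: -0.0001
grasp_force: 0.0
```

```bash
python3 - <<'E'
from h import *
s=env.read_camera("side"); o=env.observe(); print(o['eef_pos'],o['eef_rot'],o['wrist_force'],o['joint_positions'])
cv2.imwrite("pics/s3.png",s);cv2.imwrite("pics/c6.png",cv2.resize(s[100:300,200:420],None,fx=3,fy=3))
E
```

```text
[0.42291804 0.05267769 0.03095963] [1.79980263e+02 9.39074878e-02 1.78694634e+02] [-0.23428547  0.11087951  0.85784162] [-42.43015697   3.0045602   32.66485422 126.94538051  -2.10433378
  50.4475689   80.23119534]
```

View pics/c6.png

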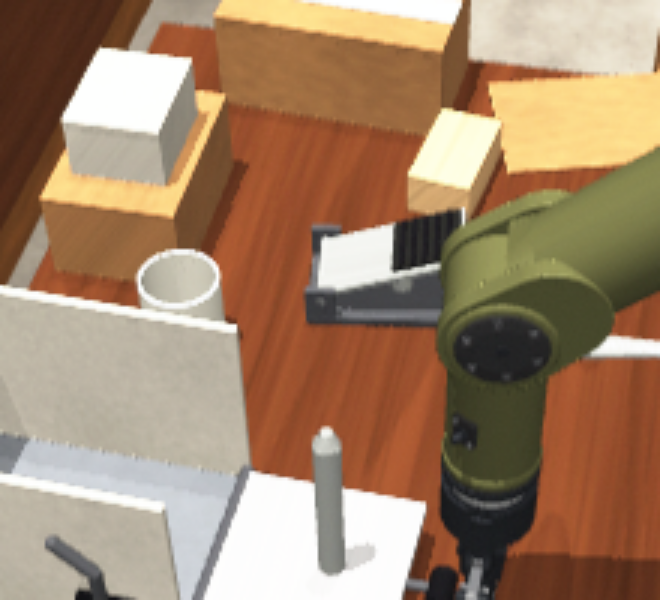

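The pinch slipped near the end, and the door looks close to level with the spindle upright at side-view pixel (308,268). I'll back off towards roll 2 and measure.

Request:
{"api": "servo_tool", "payload": {
  "deltas": [0.2,0,-1,0,0,0,-1,0,0,-1,0,0,0,-1,0,0,-1,0,0,0,-1,0,0,-1,0,0,0,-1,0,0,-1,0,0,0,-1,-0.07,-0.95,0,0,0,0,1,-0.07,-0.95,0,0,0,0,1,-0.07,-0.95,0,0,0,0,1,-0.07,-0.95,0,0,0,0,1,-0.1,-0.95,0,0,0,0,1,-0.1,-0.95,0,0,0,0,1,-0.1,-0.95,0,0,0,0,1,-0.1,-0.95,0,0,0,0,1,-0.1,-0.95,0,0,0,0,1,0,0,0,0,0,0,1]
}}

```text
time: 11.65
eef_pos: [0.4336, -0.211, 0.1821]
eef_rot: [-179.8, 0.2, 178.2]
wrist_force: [-0.6, -0.6, 0.0]
grip_width: 0.0855
grasp_force: 0.0
```

```bash
python3 - <<'E'
from h import *
t=env.read_camera("top");s=env.read_camera("side");cv2.imwrite("pics/t4.png",t);cv2.imwrite("pics/s4.png",s)
o=env.observe(); print(o['eef_pos'])
a=cv2.resize(t[180:270,270:350],None,fx=5,fy=5,interpolation=cv2.INTER_CUBIC);b=cv2.resize(s[230:340,250:350],None,fx=4,fy=4,interpolation=cv2.INTER_CUBIC)
q=np.zeros((450,800,3),np.uint8);q[:,:400]=a;q[:440,400:]=b;cv2.imwrite("pics/c7.png",q)
E
```

```text
[ 0.43373777 -0.20563163  0.18117889]
```

View pics/c7.png

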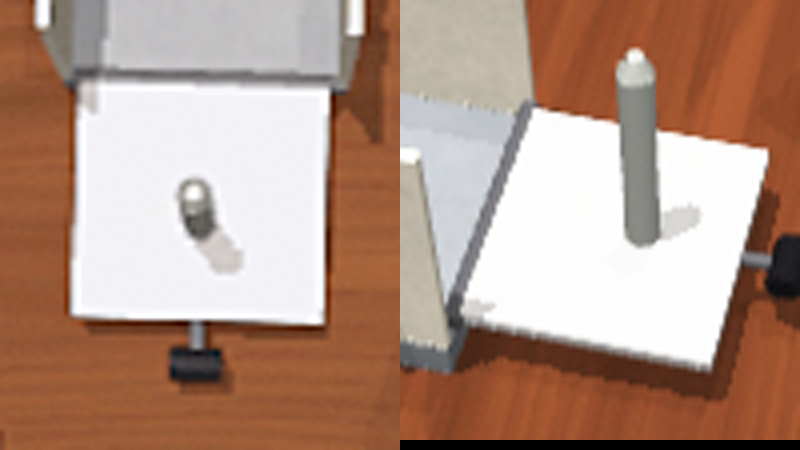

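```bash
python3 - <<'E'
from h import *
np.set_printoptions(precision=4,suppress=True)
T=lambda u,v:((u+.5)/5-.5+270,(v+.5)/5-.5+180)
S=lambda u,v:((u-400+.5)/4-.5+250,(v+.5)/4-.5+230)
print("tip",tri(T(195,182),S(635,53)),onz("top",T(195,182),.217)); print("base",tri(T(202,230),S(642,238)),onz("top",T(202,231),.05))
s=cv2.imread("pics/s4.png")
for c,a in blobs(s,(0,0,0),(180,255,45),(335,280,370,310)):
    k=c[:,0].mean(0);print(k,a); print("knob",tri(T(196,364),k),onz("top",T(196,364),.055))
for n,p in(("corner hingeL",(78,88)),("hR",(328,88)),("oL",(73,317)),("oR",(325,325))): print(n,onz("top",T(*p),.045))
t=cv2.imread("pics/t4.png")
for b in [(205,247,235,277),(368,245,398,275)]:
    for c,a in blobs(t,(0,0,170),(180,50,255),b)[:1]: m=cv2.moments(c);print(a,onz("top",(m['m10']/m['m00'],m['m01']/m['m00']),.036))
for b in [(318,395,355,435),(355,215,385,247)]:
    for c,a in blobs(s,(0,0,170),(180,50,255),b)[:1]: m=cv2.moments(c);print(a,onz("side",(m['m10']/m['m00'],m['m01']/m['m00']),.018))
E
```

```text
tip (array([0.5548, 0.0482, 0.2253]), np.float64(0.0025435655576289784)) [0.5572 0.0485 0.217 ]
base (array([0.5507, 0.0482, 0.0454]), np.float64(0.007531125846451079)) [0.5457 0.0477 0.05  ]
[346.5    296.5526] 104.0
knob (array([0.4573, 0.0516, 0.0441]), np.float64(0.0035815597724603624)) [0.4549 0.0512 0.055 ]
corner hingeL [0.6447 0.1332 0.045 ]
hR [ 0.6452 -0.0382  0.045 ]
oL [0.4872 0.1352 0.045 ]
oR [ 0.4823 -0.0362  0.045 ]
205.0 [0.4245 0.3573 0.036 ]
46.5 [ 0.4171 -0.1966  0.036 ]
569.0 [0.4281 0.356  0.018 ]
321.0 [ 0.4373 -0.2044  0.018 ]
```

The door is open and level: knob z is 0.044, the spindle axis is at about (0.553, 0.048) and its tip is at z 0.22. The hinge is at x≈0.652, which means the door was slightly ajar at the start. Next is grasping roll 2.

Request:
{"api": "servo_tool", "payload": {
  "deltas": [-0.07,0.07,1,0,0,0,1,0,0,1,0,0,0,1,0,0,1,0,0,0,1,0,0,1,0,0,0,1,0,0,1,0,0,0,1,0,0,0.9,0,0,0,1,0,0,0,0,0,0,1,0,0,0,0,0,0,-1,0,0,0,0,0,0,-1,0,0,0,0,0,0,-1,0,0,0,0,0,0,-1,0,0,0,0,0,0,-1],
  "grip_force": 40
}}

```text
time: 12.75
eef_pos: [0.4374, -0.2021, 0.0053]
eef_rot: [179.9, 0.2, 178.7]
wrist_force: [-1.9, 2.1, 6.6]
grip_width: 0.0558
grasp_force: 42.5
```

Request:
{"api": "servo_tool", "payload": {
  "deltas": [0,0,-0.99,0,0,0,-1,0,0,-0.99,0,0,0,-1,0,0,-0.99,0,0,0,-1,0,0,-0.99,0,0,0,-1,0,0,-0.99,0,0,0,-1,0,0,-0.99,0,0,0,-1,0,0,-0.99,0,0,0,-1,0,0,-0.99,0,0,0,-1,0,0,-0.99,0,0,0,-1,-0.41,0.936,0,0,0,0,-1,-0.41,0.936,0,0,0,0,-1,-0.41,0.936,0,0,0,0,-1,-0.41,0.936,0,0,0,0,-1,-0.41,0.936,0,0,0,0,-1,-0.41,0.936,0,0,0,0,-1,-0.41,0.936,0,0,0,0,-1,-0.41,0.936,0,0,0,0,-1,-0.41,0.936,0,0,0,0,-1,0,0,0,0,0,0,-1]
}}

```text
time: 14.33
eef_pos: [0.5534, 0.056, 0.2712]
eef_rot: [179.8, 0.1, 179.2]
wrist_force: [-1.1, 1.4, -1.4]
grip_width: 0.0559
grasp_force: 43.3
```

```bash
python3 - <<'E'
from h import *
s=env.read_camera("side");o=env.observe(); print(o['eef_pos'],o['grip_width'],env.observe()['eef_rot'])
cv2.imwrite("pics/s5.png",s);cv2.imwrite("pics/c8.png",cv2.resize(s[190:320,250:370],None,fx=4,fy=4,interpolation=cv2.INTER_CUBIC))
e=o['eef_pos'];print("exp roll px",proj("side",e+[0,0,.013]))
E
```

```text
[0.55253121 0.05215772 0.27116048] 0.05565192056041115 [1.79954477e+02 8.80594526e-02 1.79055759e+02]
exp roll px [307.62112212 226.81127931]
```

View pics/c8.png

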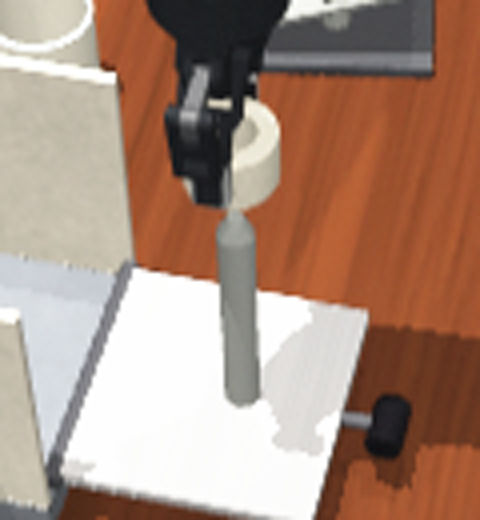

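The roll is held level right above the spindle, at about (308,228) in the side view against (309,246) for the tip. I'll lower it on.

Request:
{"api": "servo_tool", "payload": {
  "deltas": [-0.06,-0.08,0.45,0,0,0,-1,0,0,0.45,0,0,0,-1,0,0,0.45,0,0,0,-1,0,0,0.45,0,0,0,-1,0,0,0.45,0,0,0,-1,0,0,0.45,0,0,0,-1,0,0,0,0,0,0,-1,0,0,0,0,0,0,-1]
}}

```text
time: 15.05
eef_pos: [0.5533, 0.0455, 0.19]
eef_rot: [179.9, 0.0, 178.7]
wrist_force: [-0.2, 1.6, -1.8]
grip_width: 0.0554
grasp_force: 45.0
```

```bash
python3 - <<'E'
from h import *
s=env.read_camera("side");o=env.observe(); print(o['eef_pos'],o['grip_width'],o['wrist_force'],o['ft_torque'])
cv2.imwrite("pics/s6.png",s);cv2.imwrite("pics/c9.png",cv2.resize(s[190:320,250:370],None,fx=4,fy=4,interpolation=cv2.INTER_CUBIC))
W=blobs(s,(0,0,170),(180,50,255),(300,215,325,262))
print(proj("side",o['eef_pos']+[0,0,.013]))
E
```

```text
[0.55360116 0.04539346 0.19043328] 0.055089459687376205 [ 0.53033205  1.99695033 -1.732082  ] [ 0.36804389 -0.02795789 -0.02841473]
[308.90291469 248.14466352]
```

Request:
{"api": "servo_tool", "payload": {
  "deltas": [0,0,0,0,0,0,1,0,0,0,0,0,0,1,0,0,0,0,0,0,1,0,0,0,0,0,0,1,0,0,-0.7,0,0,0,1,0,0,-0.9,0,0,0,1,0,0,-0.9,0,0,0,1,0,0,-0.9,0,0,0,1]
}}

```text
time: 15.77
eef_pos: [0.5535, 0.045, 0.2927]
eef_rot: [-180.0, -0.0, 178.7]
wrist_force: [1.3, 0.3, 1.0]
grip_width: 0.0853
grasp_force: 0.0
```

Request:
{"api": "servo_tool", "payload": {
  "deltas": [0.41,0.933,0,0,0,0,1,0.41,0.933,0,0,0,0,1,0.41,0.933,0,0,0,0,1,0.41,0.933,0,0,0,0,1,0.41,0.933,0,0,0,0,1,0.41,0.933,0,0,0,0,1,0.41,0.933,0,0,0,0,1,0.41,0.933,0,0,0,0,1,0.41,0.933,0,0,0,0,1,0.41,0.933,0,0,0,0,1,0.41,0.933,0,0,0,0,1,0,0,0.95,0,0,0,1,0,0,0.95,0,0,0,1,0,0,0.95,0,0,0,1,0,0,0.95,0,0,0,1]
}}

```text
time: 17.02
eef_pos: [0.4256, 0.3564, 0.1765]
eef_rot: [180.0, 0.1, 178.7]
wrist_force: [0.1, -0.3, 0.3]
grip_width: 0.0855
grasp_force: 0.0
```

```bash
python3 - <<'E'
from h import *
np.set_printoptions(precision=4,suppress=True)
t=env.read_camera("top");s=env.read_camera("side");o=env.observe(); print(o['eef_pos'],o['eef_rot'])
cv2.imwrite("pics/s7.png",s);cv2.imwrite("pics/t7.png",t)
W=((0,0,170),(180,50,255))
for n,im,b,z in(("top",t,(200,240,240,285),.036),("side",s,(310,385,365,440),.018)):
    for c,a in blobs(im,*W,b)[:1]: m=cv2.moments(c);print(n,a,onz(n,(m['m10']/m['m00'],m['m01']/m['m00']),z))
for n,im,b in(("top",t,(205,190,240,230)),("side",s,(235,380,275,420))):
    for c,a in blobs(im,(0,0,60),(180,70,200),b)[:1]: print("keeper",n,a,onz(n,cv2.minEnclosingCircle(c)[0],.015))
q=np.zeros((500,800,3),np.uint8);q[:400,:400]=cv2.resize(t[180:260,270:350],(400,400));q[:440,400:]=cv2.resize(s[230:340,250:350],(400,440));cv2.imwrite("pics/c10.png",q)
E
```

```text
[0.423  0.3539 0.1728] [-179.5856   -0.323   178.6849]
top 38.5 [0.4062 0.3551 0.036 ]
side 543.0 [0.4279 0.3574 0.018 ]
keeper top 235.0 [0.6094 0.3552 0.015 ]
keeper side 560.5 [0.6135 0.36   0.015 ]
```

View pics/c10.png

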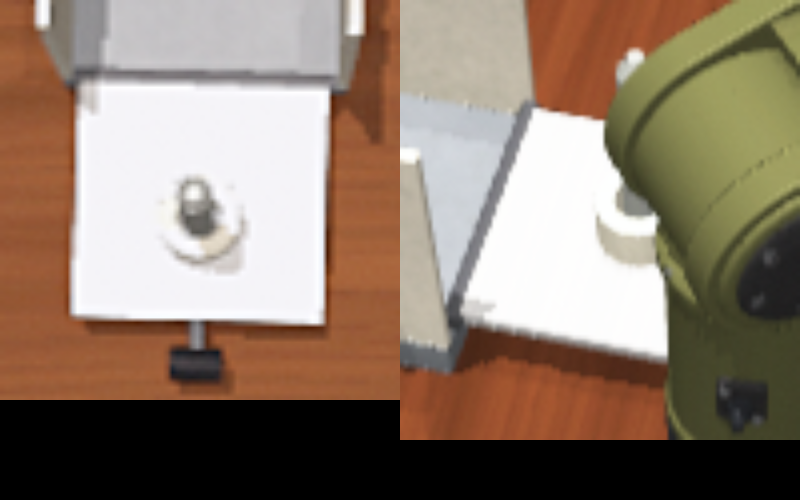

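Roll 2 sits on the spindle and roll 1 is in place under the gripper. I'll fetch it.

Request:
{"api": "servo_tool", "payload": {
  "deltas": [-0.03,0,0.95,0,0,0,1,0,0,0.95,0,0,0,1,0,0,0.95,0,0,0,1,0,0,0.95,0,0,0,1,0,0,0.95,0,0,0,1,0,0,0.9,0,0,0,1,0,0,0,0,0,0,1,0,0,0,0,0,0,-1,0,0,0,0,0,0,-1,0,0,0,0,0,0,-1,0,0,0,0,0,0,-1,0,0,0,0,0,0,-1]
}}

```text
time: 18.12
eef_pos: [0.4282, 0.3578, 0.011]
eef_rot: [179.8, 0.2, 178.7]
wrist_force: [-1.0, -0.6, 6.9]
grip_width: 0.0545
grasp_force: 42.4
```

Request:
{"api": "servo_tool", "payload": {
  "deltas": [0,0,-0.99,0,0,0,-1,0,0,-0.99,0,0,0,-1,0,0,-0.99,0,0,0,-1,0,0,-0.99,0,0,0,-1,0,0,-0.99,0,0,0,-1,0,0,-0.99,0,0,0,-1,0,0,-0.99,0,0,0,-1,0,0,-0.99,0,0,0,-1,0,0,-0.99,0,0,0,-1,-0.41,-0.926,0,0,0,0,-1,-0.41,-0.926,0,0,0,0,-1,-0.41,-0.926,0,0,0,0,-1,-0.41,-0.926,0,0,0,0,-1,-0.41,-0.926,0,0,0,0,-1,-0.41,-0.926,0,0,0,0,-1,-0.41,-0.926,0,0,0,0,-1,-0.41,-0.926,0,0,0,0,-1,-0.41,-0.926,0,0,0,0,-1,-0.41,-0.926,0,0,0,0,-1,-0.41,-0.926,0,0,0,0,-1]
}}

```text
time: 19.78
eef_pos: [0.5551, 0.0461, 0.2768]
eef_rot: [179.9, 0.1, 178.7]
wrist_force: [0.3, 0.0, -1.5]
grip_width: 0.0545
grasp_force: 43.6
```

Request:
{"api": "servo_tool", "payload": {
  "deltas": [0,0,0,0,0,0,-1,0,0,0,0,0,0,-1]
}}

```text
time: 19.95
eef_pos: [0.5551, 0.0449, 0.2765]
eef_rot: [180.0, 0.1, 178.4]
wrist_force: [-0.5, 1.0, -2.7]
grip_width: 0.0544
grasp_force: 43.6
```

```bash
python3 - <<'E'
from h import *
s=env.read_camera("side");t=env.read_camera("top");o=env.observe(); print(o['eef_pos'],o['grip_width'])
cv2.imwrite("pics/s8.png",s)
print("exp",proj("side",o['eef_pos']+[0,0,.013]))
for c,a in blobs(s,(0,0,120),(180,60,255),(305,205,330,245)): print(a,c[:,0].min(0),c[:,0].max(0))
E
```

```text
[0.5544927  0.04843563 0.27591789] 0.05462736510676165
exp [307.0719602  224.02297958]
263.0 [305 211] [319 237]
```

```bash
python3 - <<'E'
from h import *
s=cv2.imread("pics/s8.png")
cv2.imwrite("pics/c11.png",cv2.resize(s[190:320,250:370],None,fx=4,fy=4,interpolation=cv2.INTER_CUBIC))
E
```

```text
(no output)
```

View pics/c11.png

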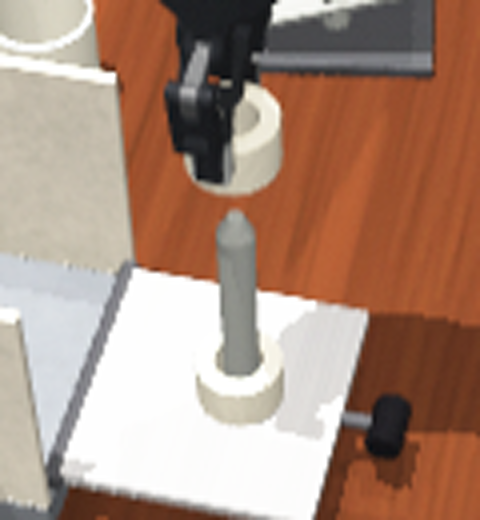

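The roll is level and centred over the spindle, and roll 2 is seated. I'll lower, release and retract.

Request:
{"api": "servo_tool", "payload": {
  "deltas": [0,0.02,0.45,0,0,0,-1,0,0,0.45,0,0,0,-1,0,0,0.45,0,0,0,-1,0,0,0.45,0,0,0,-1,0,0,0.45,0,0,0,-1,0,0,0.45,0,0,0,-1,0,0,0,0,0,0,-1]
}}

```text
time: 20.63
eef_pos: [0.5525, 0.0503, 0.1918]
eef_rot: [-180.0, -0.2, 178.9]
wrist_force: [-0.4, 0.3, -1.7]
grip_width: 0.0545
grasp_force: 43.6
```

Request:
{"api": "servo_tool", "payload": {
  "deltas": [0,0,0,0,0,0,1,0,0,0,0,0,0,1,0,0,0,0,0,0,1,0,0,0,0,0,0,1,0,0,-0.7,0,0,0,1,0,0,-0.9,0,0,0,1,0,0,-0.9,0,0,0,1,0,0,-0.9,0,0,0,1]
}}

```text
time: 21.3
eef_pos: [0.5547, 0.0482, 0.298]
eef_rot: [180.0, 0.1, 178.7]
wrist_force: [1.1, 0.0, -0.6]
grip_width: 0.0853
grasp_force: 0.0
```

Request:
{"api": "servo_tool", "payload": {
  "deltas": [-0.15,0.94,0,0,0,0,1,-0.15,0.94,0,0,0,0,1,-0.15,0.94,0,0,0,0,1,-0.15,0.94,0,0,0,0,1,-0.15,0.94,0,0,0,0,1,-0.15,0.94,0,0,0,0,1,-0.15,0.94,0,0,0,0,1,-0.15,0.94,0,0,0,0,1,-0.15,0.94,0,0,0,0,1,-0.15,0.94,0,0,0,0,1,-0.15,0.94,0,0,0,0,1,0,0,0.95,0,0,0,1,0,0,0.95,0,0,0,1,0,0,0.95,0,0,0,1,0,0,0.95,0,0,0,1,0,0,0.95,0,0,0,1,0,0,0,0,0,0,1]
}}

```text
time: 22.72
eef_pos: [0.6077, 0.3563, 0.1473]
eef_rot: [-179.7, -0.5, 178.7]
wrist_force: [-1.7, -0.4, -1.0]
grip_width: 0.0852
grasp_force: 0.0
```

```bash
python3 - <<'E'
from h import *
np.set_printoptions(precision=4,suppress=True)
t=env.read_camera("top");s=env.read_camera("side");o=env.observe(); print(o['eef_pos'],o['eef_rot'])
cv2.imwrite("pics/s9.png",s);cv2.imwrite("pics/t9.png",t)
for c,a in blobs(s,(0,0,60),(180,70,200),(230,375,285,425))[:1]: print("keeper",a,onz("side",cv2.minEnclosingCircle(c)[0],.015))
q=np.zeros((520,800,3),np.uint8);q[:400,:400]=cv2.resize(s[340:440,200:300],(400,400));q[:520,400:]=cv2.resize(s[220:350,250:350],(400,520));cv2.imwrite("pics/c12.png",q)
E
```

```text
[0.6109 0.3575 0.1537] [-179.9608   -0.0532  178.717 ]
keeper 563.0 [0.6135 0.3603 0.015 ]
```

View pics/c12.png

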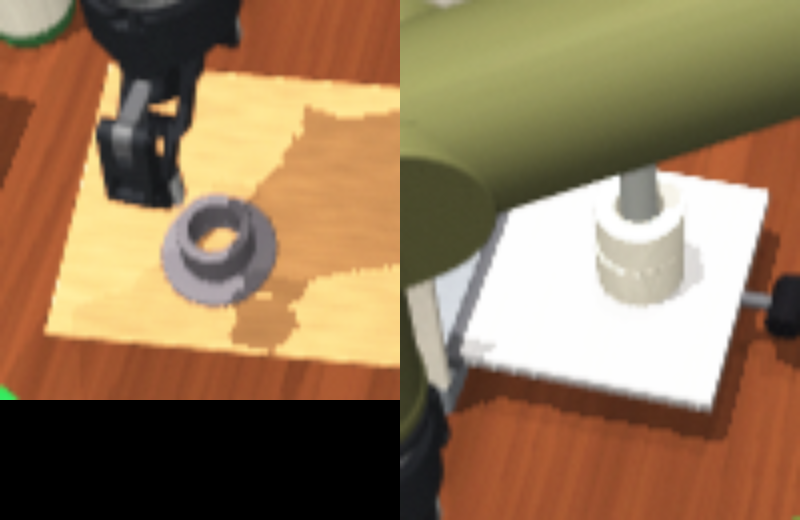

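Both rolls are stacked on the spindle, and the keeper is below the gripper at side-view pixel (254,401). I'll grasp its hub.

Request:
{"api": "servo_tool", "payload": {
  "deltas": [0,0,0.9,0,0,0,1,0,0,0.9,0,0,0,1,0,0,0.9,0,0,0,1,0,0,0.9,0,0,0,1,0,0,0.9,0,0,0,1,0,0,0,0,0,0,1,0,0,0,0,0,0,1,0,0,0,0,0,0,-1,0,0,0,0,0,0,-1,0,0,0,0,0,0,-1,0,0,0,0,0,0,-1,0,0,0,0,0,0,-1,0,0,0,0,0,0,-1]
}}

```text
time: 23.9
eef_pos: [0.6125, 0.358, 0.0213]
eef_rot: [179.9, 0.2, 178.7]
wrist_force: [0.0, -1.1, 5.6]
grip_width: 0.0409
grasp_force: 39.8
```

Request:
{"api": "servo_tool", "payload": {
  "deltas": [0,0,0,0,0,0,0,0,0,0,0,0,0,0,0,0,0.2,0,0,0,0,0,0,0,0,0,0,0,0,0,0,0,0,0,0,0,0,0,0,0,0,-1,0,0,0,0,0,0,-1,0,0,0,0,0,0,-1,0,0,0,0,0,0,-1]
}}

```text
time: 24.65
eef_pos: [0.6109, 0.3574, 0.0124]
eef_rot: [-180.0, -0.0, 178.7]
wrist_force: [0.2, 0.1, 0.6]
grip_width: 0.0411
grasp_force: 40.5
```

Request:
{"api": "servo_tool", "payload": {
  "deltas": [0,0,-0.95,0,0,0,-1,0,0,-0.95,0,0,0,-1,0,0,-0.95,0,0,0,-1,0,0,-0.95,0,0,0,-1,0,0,-0.95,0,0,0,-1,0,0,-0.95,0,0,0,-1,0,0,-0.95,0,0,0,-1,0,0,-0.95,0,0,0,-1,0,0,-0.95,0,0,0,-1,0,0,0,0,0,0,-1]
}}

```text
time: 25.48
eef_pos: [0.6134, 0.3576, 0.2758]
eef_rot: [179.7, 0.4, 178.7]
wrist_force: [0.9, -0.8, -0.4]
grip_width: 0.041
grasp_force: 40.9
```

Request:
{"api": "servo_tool", "payload": {
  "deltas": [0.15,-0.94,0,0,0,0,-1,0.15,-0.94,0,0,0,0,-1,0.15,-0.94,0,0,0,0,-1,0.15,-0.94,0,0,0,0,-1,0.15,-0.94,0,0,0,0,-1,0.15,-0.94,0,0,0,0,-1,0.15,-0.94,0,0,0,0,-1,0.15,-0.94,0,0,0,0,-1,0.15,-0.94,0,0,0,0,-1,0.15,-0.94,0,0,0,0,-1,0.15,-0.94,0,0,0,0,-1,0,0,0,0,0,0,-1,0,0,0,0,0,0,-1]
}}

```text
time: 26.57
eef_pos: [0.554, 0.0457, 0.2688]
eef_rot: [180.0, -0.0, 178.4]
wrist_force: [-1.6, 0.9, -1.1]
grip_width: 0.041
grasp_force: 40.9
```

```bash
python3 - <<'E'
from h import *
s=env.read_camera("side");t=env.read_camera("top");o=env.observe(); print(o['eef_pos'],o['grip_width'])
cv2.imwrite("pics/s10.png",s)
cv2.imwrite("pics/c13.png",cv2.resize(s[190:320,250:370],None,fx=4,fy=4,interpolation=cv2.INTER_CUBIC))
print(proj("side",o['eef_pos']-[0,0,.0055]), proj("side",[.554,.0483,.22]))
E
```

```text
[0.55427401 0.04920738 0.2685654 ] 0.040936063807181025
[307.45599886 232.13223977] [308.24439215 244.39070369]
```

View pics/c13.png

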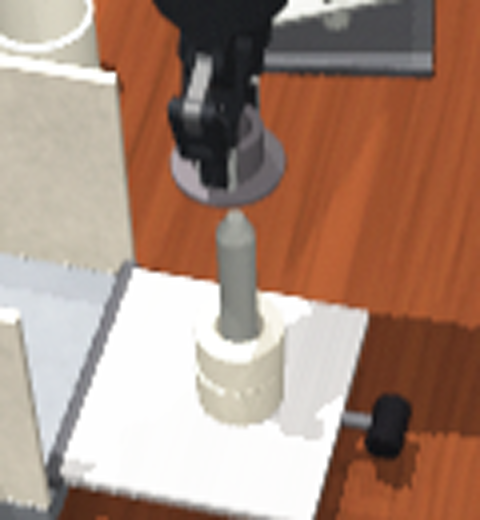

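The keeper is level over the spindle at about (307,231), against (308.5,244) for the tip. I'll lower it on.

Request:
{"api": "servo_tool", "payload": {
  "deltas": [0,0,0.4,0,0,0,-1,0,0,0.4,0,0,0,-1,0,0,0.4,0,0,0,-1,0,0,0.4,0,0,0,-1,0,0,0.4,0,0,0,-1,0,0,0,0,0,0,-1]
}}

```text
time: 27.17
eef_pos: [0.5526, 0.0485, 0.2056]
eef_rot: [-179.9, -0.3, 178.7]
wrist_force: [0.5, -0.0, -2.1]
grip_width: 0.0411
grasp_force: 41.2
```

Request:
{"api": "servo_tool", "payload": {
  "deltas": [0,0,0.4,0,0,0,-1,0,0,0.4,0,0,0,-1,0,0,0.2,0,0,0,-1,0,0,0,0,0,0,-1]
}}

```text
time: 27.5
eef_pos: [0.5528, 0.0486, 0.1772]
eef_rot: [-180.0, -0.3, 178.7]
wrist_force: [-5.0, 0.7, -3.9]
grip_width: 0.041
grasp_force: 40.9
```

Request:
{"api": "servo_tool", "payload": {
  "deltas": [0,0,0,0,0,0,1,0,0,0,0,0,0,1,0,0,0,0,0,0,1,0,0,0,0,0,0,1,0,0,-0.9,0,0,0,1,0,0,-1,0,0,0,1,0,0,-1,0,0,0,1,0,0,-1,0,0,0,1,0,0,0,0,0,0,1,0.8,0,0,0,0,0,1,0.8,0,0,0,0,0,1,0.8,0,0,0,0,0,1,0.8,0,0,0,0,0,1,0,0,0,0,0,0,1]
}}

```text
time: 28.67
eef_pos: [0.456, 0.0508, 0.2965]
eef_rot: [179.8, -0.0, 178.8]
wrist_force: [0.9, 0.3, 0.1]
grip_width: 0.0855
grasp_force: 0.0
```

```bash
python3 - <<'E'
from h import *
s=env.read_camera("side");t=env.read_camera("top");o=env.observe(); print(o['eef_pos'],o['grip_width'])
cv2.imwrite("pics/s11.png",s);cv2.imwrite("pics/t11.png",t)
cv2.imwrite("pics/c14.png",cv2.resize(s[190:320,250:370],None,fx=4,fy=4,interpolation=cv2.INTER_CUBIC))
for c,a in blobs(s,(0,0,0),(180,255,45),(335,280,370,310)): print(c[:,0].mean(0),a)
E
```

```text
[0.45887161 0.05065607 0.29670865] 0.0858493554415144
[346.5        296.55263158] 104.0
```

View pics/c14.png

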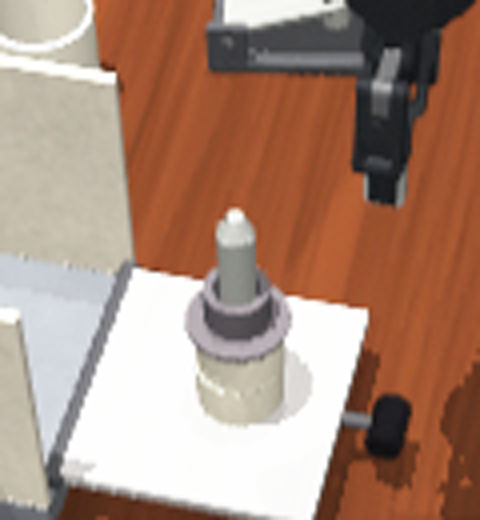

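The keeper is seated with its flange on the rolls, and the knob is at side-view pixel (346.5,296.5). I've used all 14 pictures, so from here I'll rely on numbers. Next I'll pinch the knob.

Request:
{"api": "servo_tool", "payload": {
  "deltas": [0,0,1,0,0,0,1,0,0,1,0,0,0,1,0,0,1,0,0,0,1,0,0,1,0,0,0,1,0,0,1,0,0,0,1,0,0,1,0,0,0,1,0,0,1,0,0,0,1,0,0,1,0,0,0,1,0,0,0.9,0,0,0,1,0,0,0.15,0,0,0,1,0,0,0,0,0,0,-1,0,0,0,0,0,0,-1,0,0,0,0,0,0,-1,0,0,0,0,0,0,-1,0,0,0,0,0,0,-1,0,0,0,0,0,0,-1],
  "grip_force": 80
}}

```text
time: 30.1
eef_pos: [0.4604, 0.052, 0.0268]
eef_rot: [179.8, 0.2, 178.7]
wrist_force: [-1.6, 2.1, 5.5]
grip_width: 0.0346
grasp_force: 79.8
```

Request:
{"api": "servo_tool", "payload": {
  "deltas": [-0.016,0,-0.455,0,0,0,-1,-0.048,0,-0.452,0,0,0,-1,-0.08,0,-0.448,0,0,0,-1,-0.111,0,-0.441,0,0,0,-1,-0.141,0,-0.433,0,0,0,-1,-0.171,0,-0.422,0,0,0,-1,-0.2,0,-0.409,0,0,0,-1]
}}

```text
time: 30.68
eef_pos: [0.4828, 0.0514, 0.1171]
eef_rot: [179.8, 0.2, 178.7]
wrist_force: [8.7, 3.3, -16.3]
grip_width: 0.0343
grasp_force: 81.2
```

Request:
{"api": "servo_tool", "payload": {
  "deltas": [-0.228,0,-0.394,0,0,0,-1,-0.255,0,-0.377,0,0,0,-1,-0.281,0,-0.358,0,0,0,-1,-0.305,0,-0.337,0,0,0,-1,-0.328,0,-0.315,0,0,0,-1,-0.349,0,-0.291,0,0,0,-1,-0.369,0,-0.266,0,0,0,-1]
}}

```text
time: 31.27
eef_pos: [0.5429, 0.0499, 0.1852]
eef_rot: [179.9, -0.3, 178.8]
wrist_force: [1.1, 2.8, -13.3]
grip_width: 0.0344
grasp_force: 80.9
```

Forces are low. I'll finish the arc and overpush slightly.

Request:
{"api": "servo_tool", "payload": {
  "deltas": [-0.387,0,-0.24,0,0,0,-1,-0.402,0,-0.212,0,0,0,-1,-0.416,0,-0.183,0,0,0,-1,-0.428,0,-0.154,0,0,0,-1,-0.438,0,-0.124,0,0,0,-1,-0.445,0,-0.093,0,0,0,-1,-0.451,0,-0.061,0,0,0,-1,0,0,0,0,0,0,-1]
}}

```text
time: 31.93
eef_pos: [0.6339, 0.0476, 0.2175]
eef_rot: [180.0, -0.2, 178.8]
wrist_force: [0.7, 2.2, -6.7]
grip_width: 0.0345
grasp_force: 81.9
```

Request:
{"api": "servo_tool", "payload": {
  "deltas": [-0.15,0,0,0,0,0,-1,0,0,0,0,0,0,-1,0,0,0,0,0,0,-1]
}}

```text
time: 32.18
eef_pos: [0.6374, 0.0475, 0.2178]
eef_rot: [179.9, -0.1, 178.7]
wrist_force: [-2.8, 3.0, -8.5]
grip_width: 0.0344
grasp_force: 81.7
```

Request:
{"api": "servo_tool", "payload": {
  "deltas": [-0.15,0,0,0,0,0,-1,0,0,0,0,0,0,-1,0,0,0,0,0,0,-1]
}}

```text
time: 32.43
eef_pos: [0.6422, 0.0474, 0.2182]
eef_rot: [179.9, -0.1, 178.8]
wrist_force: [-3.2, 4.0, -8.1]
grip_width: 0.035
grasp_force: 81.8
```

Request:
{"api": "servo_tool", "payload": {
  "deltas": [-0.15,0,0,0,0,0,-1,0,0,0,0,0,0,-1,0,0,0,0,0,0,-1]
}}

```text
time: 32.68
eef_pos: [0.6436, 0.0473, 0.2181]
eef_rot: [179.9, -0.5, 178.7]
wrist_force: [-14.2, 5.7, -1.4]
grip_width: 0.0345
grasp_force: 81.9
```

Request:
{"api": "servo_tool", "payload": {
  "deltas": [-0.15,0,0,0,0,0,-1,0,0,0,0,0,0,-1,0,0,0,0,0,0,-1,0,0,0,0,0,0,-1]
}}

```text
time: 33.02
eef_pos: [0.6435, 0.0474, 0.218]
eef_rot: [179.8, -1.2, 178.7]
wrist_force: [-27.9, 5.6, 5.1]
grip_width: 0.0346
grasp_force: 82.3
```

```bash
python3 - <<'E'
from h import *
np.set_printoptions(precision=4,suppress=True)
s=env.read_camera("side");t=env.read_camera("top");o=env.observe(); print(o['eef_pos'],o['wrist_force'])
cv2.imwrite("pics/s12.png",s);cv2.imwrite("pics/t12.png",t)
h=cv2.cvtColor(t,cv2.COLOR_BGR2HSV)
E
```

```text
[0.6434 0.0473 0.218 ] [-27.695    5.3699   6.0111]
```

The door is on its hard stop at x 0.6435. I'll release, lift and return to the pedal.

Request:
{"api": "servo_tool", "payload": {
  "deltas": [0,0,0,0,0,0,1,0,0,0,0,0,0,1,0,0,0,0,0,0,1,0,0,0,0,0,0,1,0,0,-0.9,0,0,0,1,0,0,-0.9,0,0,0,1,0,0,-0.9,0,0,0,1,0,0,-0.9,0,0,0,1,0,0,-0.9,0,0,0,1,0,0,0,0,0,0,1]
}}

```text
time: 33.95
eef_pos: [0.6549, 0.0448, 0.3608]
eef_rot: [180.0, 0.7, 178.7]
wrist_force: [0.2, -0.9, 0.8]
grip_width: 0.0855
grasp_force: 0.0
```

Request:
{"api": "servo_tool", "payload": {
  "deltas": [0.244,-0.935,0,0,0,0,-1,0.244,-0.935,0,0,0,0,-1,0.244,-0.935,0,0,0,0,-1,0.244,-0.935,0,0,0,0,-1,0.244,-0.935,0,0,0,0,-1,0.244,-0.935,0,0,0,0,-1,0.244,-0.935,0,0,0,0,-1,0.244,-0.935,0,0,0,0,-1,0.244,-0.935,0,0,0,0,-1,0.244,-0.935,0,0,0,0,-1,0.244,-0.935,0,0,0,0,-1,0.244,-0.935,0,0,0,0,-1,0.244,-0.935,0,0,0,0,-1,0.244,-0.935,0,0,0,0,-1,0,0,0,0,0,0,-1,0,0,0,0,0,0,-1]
}}

```text
time: 35.28
eef_pos: [0.5392, -0.3475, 0.3541]
eef_rot: [-179.9, 0.1, 178.4]
wrist_force: [0.5, -0.0, 0.1]
grip_width: -0.0001
grasp_force: 0.0
```

```bash
python3 - <<'E'
from h import *
np.set_printoptions(precision=4,suppress=True)
s=env.read_camera("side");t=env.read_camera("top");o=env.observe(); print(o['eef_pos'],o['eef_rot'])
cv2.imwrite("pics/s13.png",s);cv2.imwrite("pics/t13.png",t)
B=((0,0,0),(180,255,45))
T=blobs(t,(0,0,0),(180,255,60),(295,180,325,210),8);S=blobs(s,*B,(250,215,310,255))
for c,a in T: print("T",a,c[:,0].mean(0))
for c,a in S: print("S",a,c[:,0].mean(0))
for c,a in T[:1]:
  for d,b in S: print("knob",tri(c[:,0].mean(0),d[:,0].mean(0)))
# keeper inside housing: dark grey blob along spindle
for c,a in blobs(t,(0,0,60),(180,60,165),(285,110,340,200),15): print("gray",a,c[:,0].min(0),c[:,0].max(0))
for P in([.652+.03,.0475,.15],[.652+.10,.0475,.15],[.652+.17,.0475,.15]): print(proj("top",P))
E
```

```text
[ 0.5413 -0.344   0.3537] [-179.9867    0.065   178.7168]
T 35.5 [308.4694 190.8367]
S 122.5 [274.2051 233.359 ]
knob (array([0.6322, 0.049 , 0.2413]), np.float64(0.003360808449030779))
gray 1871.5 [285 110] [339 198]
gray 99.0 [301 155] [320 170]
gray 36.5 [319 173] [323 189]
[309.6015 180.2272]
[309.7027 158.8455]
[309.8032 137.6281]
```

The knob is at (0.632, 0.049, 0.241), which matches the shut position, and the keeper shows on the spindle inside the housing at about (310,162) in the top view. Now the final pedal press.

Request:
{"api": "servo_tool", "payload": {
  "deltas": [0,0,1,0,0,0,-1,0,0,1,0,0,0,-1,0,0,1,0,0,0,-1,0,0,1,0,0,0,-1,0,0,1,0,0,0,-1,0,0,1,0,0,0,-1,0,0,1,0,0,0,-1,0,0,1,0,0,0,-1,0,0,0.4,0,0,0,-1,0,0,0.4,0,0,0,-1,0,0,0.4,0,0,0,-1,0,0,0.4,0,0,0,-1,0,0,0.4,0,0,0,-1,0,0,0.4,0,0,0,-1,0,0,0,0,0,0,-1]
}}

```text
time: 36.63
eef_pos: [0.5401, -0.3456, 0.0436]
eef_rot: [-180.0, -0.0, 178.6]
wrist_force: [-5.3, 2.3, 10.6]
grip_width: 0.0001
grasp_force: 4.5
```

Request:
{"api": "servo_tool", "payload": {
  "deltas": [0,0,0.15,0,0,0,-1,0,0,0.1,0,0,0,-1,0,0,0,0,0,0,-1,0,0,0,0,0,0,-1]
}}

```text
time: 36.97
eef_pos: [0.5403, -0.3458, 0.0421]
eef_rot: [179.8, 0.1, 178.6]
wrist_force: [-16.4, 10.2, 46.5]
grip_width: -0.0002
grasp_force: 22.8
```

Request:
{"api": "servo_tool", "payload": {
  "deltas": [0,0,0,0,0,0,-1,0,0,0,0,0,0,-1,0,0,0,0,0,0,-1,0,0,0,0,0,0,-1,0,0,0,0,0,0,-1,0,0,0,0,0,0,-1,0,0,0,0,0,0,-1,0,0,0,0,0,0,-1,0,0,0,0,0,0,-1,0,0,0,0,0,0,-1,0,0,0,0,0,0,-1,0,0,0,0,0,0,-1,0,0,0,0,0,0,-1,0,0,0,0,0,0,-1,0,0,0,0,0,0,-1,0,0,0,0,0,0,-1,0,0,0,0,0,0,-1,0,0,0,0,0,0,-1,0,0,0,0,0,0,-1,0,0,0,0,0,0,-1]
}}

```text
time: 38.63
eef_pos: [0.5403, -0.3458, 0.0422]
eef_rot: [179.9, 0.1, 178.6]
wrist_force: [-17.4, 10.3, 45.0]
grip_width: -0.0002
grasp_force: 22.6
```

Held on the stop. I'll wait a little longer, then lift off.

Request:
{"api": "servo_tool", "payload": {
  "deltas": [0,0,0,0,0,0,-1,0,0,0,0,0,0,-1,0,0,0,0,0,0,-1,0,0,0,0,0,0,-1,0,0,-0.5,0,0,0,-1,0,0,-0.5,0,0,0,-1,0,0,-0.9,0,0,0,-1,0,0,-0.9,0,0,0,-1,0,0,-0.9,0,0,0,-1,0,0,-0.9,0,0,0,-1,0,0,-0.9,0,0,0,-1,0,0,-0.9,0,0,0,-1,0,0,0,0,0,0,-1,0,0,0,0,0,0,-1,0,0,0,0,0,0,-1,0,0,0,0,0,0,-1]
}}

```text
time: 39.97
eef_pos: [0.5404, -0.3436, 0.2249]
eef_rot: [179.9, -0.1, 178.7]
wrist_force: [-0.5, -0.3, 0.9]
grip_width: 0.0
grasp_force: 0.0
```

```bash
python3 - <<'E'
from h import *
t=env.read_camera("top");s=env.read_camera("side")
a=blobs(t,(0,0,0),(180,255,60),(295,180,325,210),8);b=blobs(s,(0,0,0),(180,255,45),(260,220,290,250))
print("knob",tri(a[0][0][:,0].mean(0),b[0][0][:,0].mean(0)))
for c,k in blobs(t,(0,0,60),(180,60,165),(285,110,340,200),15): print("gray",k,c[:,0].min(0),c[:,0].max(0))
d=lambda i,x0,y0,x1,y1,p:np.abs(i[y0:y1,x0:x1].astype(int)-cv2.imread(p)[y0:y1,x0:x1]).mean()
print("pedal diff vs start-up pose",d(s,300,180,360,210,"pics/s4.png"),env.observe()['eef_pos'])
r=env.finish_job();print(r)
E
```

```text
knob (array([0.63209876, 0.04928879, 0.24174031]), np.float64(0.0032494244660834126))
gray 1692.5 [285 110] [339 188]
gray 170.0 [285 157] [339 198]
gray 100.0 [301 155] [320 170]
gray 35.5 [319 173] [323 189]
pedal diff vs start-up pose 5.314814814814815 [ 0.54030833 -0.3436647   0.22477197]
the job is handed in; nothing more can be done
None
```

I carried out every step and handed the job in, but no verdict came back: both small rolls and the keeper are on the spindle, the door measures shut, and the pedal was held at its stop for about two seconds and released.

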